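# Show where the salt is kept

## Task

Show me where the salt is: with the fingertips, press down the lip of the condiment caddy's front bin so that it tips all the way out and stays out, then point at the salt shaker (the one with the domed cap) by holding the fingertips just above its cap, a couple of centimetres off, for two seconds without touching it. Then draw the hand well back, at least a hand's length, so that I can reach in; do not touch, lift or move any of the containers yourself, and leave the other things on the board alone.

Things in the scene. Friction and masses are not known exactly. Their poses are not given: they have to be found in the camera images.
- caddy: White plastic condiment caddy fixed on the board, 135 mm deep, 216 mm wide, 124 mm high. Origin: centre of its underside; x axis from its front to its back, so the front face (the bin, towards the robot) is 67.5 mm along -x; y along its width, z up. The front half is roofed (top at 124 mm); in the back half are three open wells, two with sauce bottles (up to 191 mm above the board).
- bin (a joint): Tilt-out front bin of the caddy (white, 206 mm wide, 60 mm deep, front wall 92 mm high): 0 shut, 1.0 rad fully out against its stop. Turns about its foot (point bin_hinge), its top swinging forwards (caddy -x) and down. About 5 N straight down on its lip starts it. Let go at small angles it may fall shut; past about 0.6 rad its weight carries it to the stop, where it stays.
- bin_hinge (a point): Middle of the bin's hinge axis, which is parallel to the caddy's y axis; 14 mm behind the front face, 28 mm above the board.
- bin_lip (a point): Middle of the top of the finger lip, a flat ledge 120 mm wide that sticks out 28 mm forwards from the top edge of the bin's front wall. When shut, the point is 29 mm in front of the hinge axis and 84 mm above it (112 mm above the board). It turns with the bin, on an arc forwards and down about the hinge.
- bin_floor (a point): Middle of the bin's inner floor; turns with the bin, z axis towards the bin's mouth. Three compartments side by side across the bin's width, 67 mm apart, hold one small container each; with the bin shut they stand under the roof, out of sight and reach.
- salt_top (a point): Top of the domed, pierced steel cap of the salt shaker: round glass shaker 42 mm across, 67 mm high, loose in one of the bin's three compartments (any of them). It stands upright in the shut bin and leans forwards on the bin's front wall when it is out. z axis: the shaker's own up.
- jar_top (a point): Top of the flat steel lid of a small glass jar, 47 mm across, 62 mm high, loose in another compartment.
- minibottle_top (a point): Top of the steel cap of a small narrow-necked glass bottle, 36 mm across, 70 mm high, loose in another compartment.
- sauce_tall: Clear sauce bottle, 52 mm across, 185 mm high, loose in a back well of the caddy. Origin: centre of its underside.
- sauce_short: Clear sauce bottle, 54 mm across, 150 mm high, loose in a back well of the caddy. Origin: centre of its underside.
- saucepan: Stainless steel saucepan, 160 mm across, 85 mm high, with a straight handle reaching 250 mm from its centre along its x axis. Origin: centre of its underside.
- spatula: Orange silicone spatula lying along its x axis, 292 mm long, 56 mm wide, 14 mm high. Origin: on the board under its handle near its middle.
- egg_cup: White ceramic egg cup, 49 mm across, 64 mm high. Origin: centre of its underside.
- mug: White ceramic mug, 80 mm across, 85 mm high, handle towards its +y. Origin: centre of its underside.
- salt: The salt shaker itself. Origin: centre of its underside; z axis: its own up.
- jar: The small jar itself. Origin: centre of its underside; z axis: its own up.
- minibottle: The small bottle itself. Origin: centre of its underside; z axis: its own up.
Things that resemble listed ones, but are neither listed nor needed, are in the scene too. Leave any orange, red or yellow look-alike of the sauce_tall alone.

How it is judged:
By the outcome, as a careful person would: the job done as asked, in the order asked, and still so for the second after the job is handed in, with the robot touching nothing.
It also fails if it takes over 43 s, if anything falls off the work surface, if the arm or the gripper's body presses on something with over 40 N, if the wrist force passes 120 N, or if a joint passes its speed limit or range.

## Robot

A 6-joint arm with a two-finger parallel gripper is mounted at the origin on the work surface. World frame = base frame: x ahead of the robot, y to its left, z up, the work surface at z = 0. Lengths are in mm, angles in rad, forces in N, time in s.
With the tool pointing down it reaches from about 350 to 975 mm from the base axis. Payload 7.1 kg.
Tool frame: the origin (TCP) lies between the finger pads; the fingertips stand 19 mm ahead of it and the grasp point (between the pads) is the TCP; z points along the fingers, y is the line along which they close (so a half turn about z gives the same grasp; the last joint's range is limited). The gripper opens to 88 mm and grips with 3 to 60 N. Pads are 20 mm wide; open, the fingers measure 115 mm over their backs; the gripper's body (75 mm by 178 mm) begins 61 mm behind the grasp point.
Start: joints at [-1.31, 0.423, 1.63, -0, 1.089, -0.019], TCP at [172.62, -600.672, 205.875] pointing down, gripper open.
Joint ranges: [-3, 3], [-0.9, 2.11], [0.09, 2.58], [-1.31, 4.45], [0.11, 2.69], [-2.54, 2.54]. Speed limits (rad/s): [2.39, 2.39, 3.01, 3.14, 3.14, 3.14].

## Interface

Orientations are given as a rotation vector (axis times angle).
In Python, from workcell import ctrl gives the robot as it stands.
- The arm moves only by the tool arm_command, never from a script. Its argument "series" is a list of rows, each an object with "linear": the shift along the tool's x, y, z in m, a list of three; "turn": the turn about the tool's z in rad. A call has 1 to 10 rows; each row shifts and turns the commanded pose from where the row before left it, along the tool's axes as they then stand; what a row does not reach is not made up. A row lasts 1/10 s, in which the tool goes at most 50 mm and 8.59 degrees, less where a joint would pass 70% of its speed; a pose out of reach is approached as far as the arm can. A call with a gripper value outside its range is refused whole. "jaw" is the opening, from -1 (shut) to 1 (fully open), set as the call begins (left out, the last holds). The fingers move at their own pace and stop on an object; the grip force is fixed at half the most. Time passes only in rows, so rows that do not move let the fingers close. It gives the time, the measured TCP pose, the force, the opening and the grip force at its end, in the units of the state.
- ctrl.get_obs(): the state, without advancing time (a new reading comes with each control period).
- ctrl.get_image(name): name is "scene" or "top"; returns a dict with "frame" (480x640x3 uint8, blue, green, red), "fx", "fy", "cx", "cy" (pixels), "rvec" (rotation vector, rad) and "tvec" (3), from world to camera coordinates, as OpenCV has them. Camera axes: x right, y down, z forward; pixel columns grow to the right and rows downward; lengths in mm; the calibration is good to about 2 mm. A picture is of the moment at which its call begins. There is no depth.
- ctrl.close_job(): hands the job in; it is judged then, once.
The state is a dict: "t": time; "qpos": joint angles; "qvel": joint speeds; "joint_torque": joint torques, N m; "ee_pos": TCP position; "orientation": TCP orientation; "ft_force": force on the tool from outside, world axes, zero at the start; "moment": the same for the moment, N m; "width": finger opening in mm; "grasp_force": force on a finger pad.
Only numpy, scipy, OpenCV 4.12 (cv2) and the standard library are available. Lean on these libraries where they do the work, as an engineer would, in place of code of your own. Each camera call takes 0.05 s, during which the arm holds its last target. There are 200 camera calls.

## Working session

There is one attempt and no reset: what is moved stays moved. The work goes in short steps, Python scripts to look and compute and a tool call to move; the robot and the scene stay as the last step left them, time stands still between calls to the robot, and variables do not carry over. Pictures are saved under pics/ and viewed, at most 10 in all, crops included, and the job is handed in when it is done.

Besides the shell and the picture viewer there is one more tool, called after ">>>" as name(argument=value, ...), one argument or row to a line, values as JSON. arm_command: Moves the arm, as the interface text tells. Its arguments: {"type":"object","properties":{"series":{"type":"array"},"jaw":{"type":"number"}},"required":["series"]}

```bash
mkdir -p pics; cat > h.py <<'E'
import numpy as np, cv2, json
from workcell import ctrl
def grab(n,out):
    d=ctrl.get_image(n); cv2.imwrite('pics/'+out,d['frame']); return d
def cam(d):
    R=cv2.Rodrigues(np.array(d['rvec'],float))[0]; t=np.array(d['tvec'],float).ravel(); return R,t
def ray(d,u,v):
    R,t=cam(d); r=R.T@np.array([(u-d['cx'])/d['fx'],(v-d['cy'])/d['fy'],1]); return -R.T@t,r
def onz(d,u,v,z):
    c,r=ray(d,u,v); return c+r*(z-c[2])/r[2]
def proj(d,p):
    R,t=cam(d); q=R@np.array(p,float)+t; return np.array([d['fx']*q[0]/q[2]+d['cx'],d['fy']*q[1]/q[2]+d['cy']])
def tri(d1,p1,d2,p2):
    (a,r),(b,s)=ray(d1,*p1),ray(d2,*p2); k=np.linalg.lstsq(np.c_[r,-s],b-a,rcond=None)[0]
    return (a+k[0]*r+b+k[1]*s)/2, np.linalg.norm(a+k[0]*r-b-k[1]*s)
E
python3 - <<'E'
from h import *
for n in('scene','top'):
    d=grab(n,n+'1.png'); print(n,ray(d,320,240),d['fx'])
o=ctrl.get_obs();print(o['t'],o['ee_pos'],o['orientation'],o['width'])
E
```

```text
scene (array([1195.70379119,  -61.38816265,  997.67506841]), array([-0.56064736,  0.06140186, -0.82612725])) 457.83785637648725
top (array([ 340.63509371,   42.33857431, 1383.77815151]), array([ 1.51966380e-01, -2.86188579e-05, -9.88392954e-01])) 507.9637357806761
0.1 [ 172.47838149 -600.19544989  205.21534803] [-3.10959898e+00 -4.37874775e-01  2.49824629e-04] 87.54696192341969
```

View pics/scene1.png

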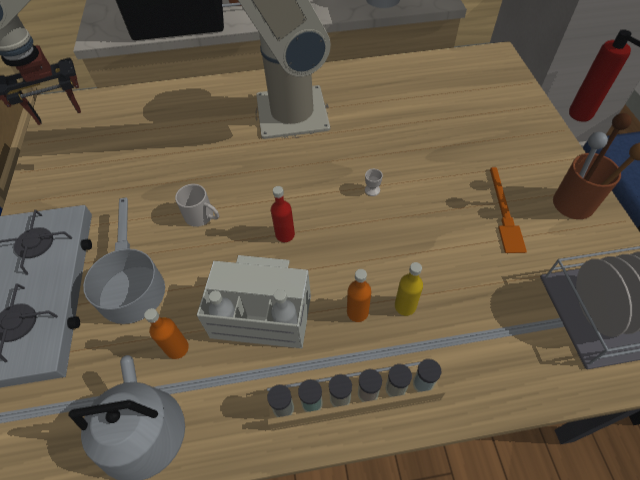

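View pics/top1.png

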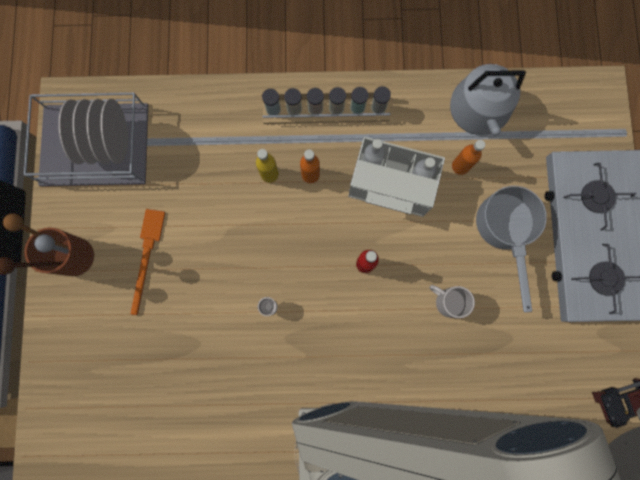

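The caddy sits at about (396,178) in the top view with its lip at (388,205), towards the robot. A red bottle stands in front of it at (367,262), and the mug is at (456,302). In the scene view the caddy is at about (255,300) and the lip at (262,263).

```bash
python3 - <<'E'
from h import *
a=cv2.imread('pics/top1.png')[120:230,330:460]; b=cv2.imread('pics/scene1.png')[240:350,190:320]
c=np.hstack([cv2.resize(x,(400,338),interpolation=cv2.INTER_CUBIC) for x in (a,b)])
cv2.imwrite('pics/crop1.png',c)
d=ctrl.get_image('top');e=ctrl.get_image('scene')
print('red',tri(d,(370.5,257),e,(278.5,190)), onz(d,367,262,100))
print('mug',onz(d,456,302,85),'lip mid',onz(d,388,205,112))
E
```

```text
red (array([482.67961158, -75.88467049, 179.08098772]), np.float64(3.0139905204221145)) [479.28231959 -75.9456755  100.        ]
mug [ 374.88102058 -299.41780822   85.        ] lip mid [ 623.48363647 -133.30659423  112.        ]
```

View pics/crop1.png

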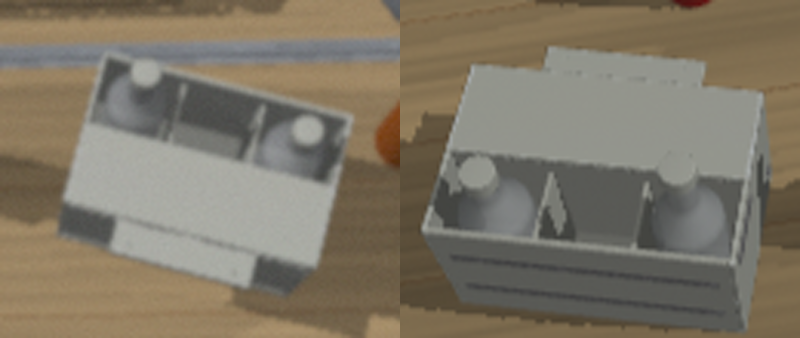

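The crop shows the lip's front corners in the top view at (366,201) and (411,214), and the roof's front corners at (351,187) and (433,206). In the scene view the lip's front edge runs from (238,255) to (289,260).

```bash
python3 - <<'E'
from h import *
from scipy.spatial.transform import Rotation as Ro
d=ctrl.get_image('top');e=ctrl.get_image('scene')
px=lambda x,y:(330+x/3.077,120+y/3.077)
L=[onz(d,*px(*p),112)[:2] for p in((110,250),(248,288))]
F=[onz(d,*px(*p),124)[:2] for p in((66,206),(318,266))]
B=[onz(d,*px(*p),124)[:2] for p in((104,52),(352,116))]
S=[onz(e,*p,112)[:2] for p in((289.1,260.2),(238.1,255))]
for n,P in zip('LFBS',(L,F,B,S)):
    v=P[0]-P[1]; print(n,np.round(P,1).tolist(),np.linalg.norm(v).round(1),np.arctan2(-v[0],v[1]).round(3),'mid',((P[0]+P[1])/2).round(1))
o=ctrl.get_obs(); print(Ro.from_rotvec(o['orientation']).as_matrix().round(3),o['ee_pos'],o['t'])
E
```

```text
L [[634.4, -76.7], [600.0, -190.0]] 118.4 -0.295 mid [ 617.2 -133.4]
F [[669.7, -40.4], [614.9, -246.2]] 213.0 -0.26 mid [ 642.3 -143.3]
B [[802.3, -76.1], [742.3, -281.3]] 213.8 -0.284 mid [ 772.3 -178.7]
S [[637.2, -73.4], [602.7, -187.2]] 118.9 -0.294 mid [ 619.9 -130.3]
[[ 0.961  0.276 -0.   ]
 [ 0.276 -0.961  0.001]
 [ 0.    -0.001 -1.   ]] [ 172.5654678  -600.47877473  205.60560224] 0.3
```

>>> arm_command(
  series=[
    {"linear": [0.028, -0.016, -0.005], "turn": 0},
    {"linear": [0.028, -0.016, -0.005], "turn": 0},
    {"linear": [0.028, -0.016, -0.005], "turn": 0},
    {"linear": [0.028, -0.016, -0.005], "turn": 0},
    {"linear": [0.028, -0.016, -0.005], "turn": 0},
    {"linear": [0.028, -0.016, 0], "turn": 0},
    {"linear": [0.028, -0.016, 0], "turn": 0},
    {"linear": [0.028, -0.016, 0], "turn": 0},
    {"linear": [0.028, -0.016, 0], "turn": 0},
    {"linear": [0.028, -0.016, 0], "turn": 0},
  ],
  jaw=-1,
)

```text
t: 1.3
ee_pos: [398.3, -368.5, 231.0]
orientation: [3.111, 0.438, 0.0]
ft_force: [-0.5, 0.1, 0.6]
width: 11.4
grasp_force: 0.0
```

>>> arm_command(
  series=[
    {"linear": [0.028, -0.016, 0], "turn": 0},
    {"linear": [0.028, -0.016, 0], "turn": 0},
    {"linear": [0.028, -0.016, 0], "turn": 0},
    {"linear": [0.028, -0.016, 0], "turn": 0},
    {"linear": [0.028, -0.016, 0], "turn": 0},
    {"linear": [0, 0, 0], "turn": 0.14},
    {"linear": [0, 0, 0], "turn": 0.14},
    {"linear": [0, 0, 0], "turn": 0.14},
    {"linear": [0, 0, 0], "turn": 0.14},
    {"linear": [0, 0, 0], "turn": 0},
  ],
)

```text
t: 2.3
ee_pos: [510.0, -253.9, 230.8]
orientation: [-3.111, 0.44, 0.0]
ft_force: [-0.6, -0.1, -0.3]
width: 0.4
grasp_force: 0.0
```

>>> arm_command(
  series=[
    {"linear": [0.0156, -0.029, 0], "turn": 0},
    {"linear": [0.0156, -0.029, 0], "turn": 0},
    {"linear": [0.0156, -0.029, 0], "turn": 0},
    {"linear": [0.0156, -0.029, 0], "turn": 0},
    {"linear": [0.0156, -0.029, 0], "turn": 0},
    {"linear": [0, 0, 0.025], "turn": 0},
    {"linear": [0, 0, 0.025], "turn": 0},
    {"linear": [0, 0, 0.025], "turn": 0},
    {"linear": [0, 0, 0.01], "turn": 0},
    {"linear": [0, 0, 0], "turn": 0},
  ],
)

```text
t: 3.3
ee_pos: [624.0, -136.1, 144.4]
orientation: [-3.111, 0.436, 0.005]
ft_force: [-0.9, -0.5, 0.7]
width: 0.3
grasp_force: 0.0
```

```bash
python3 - <<'E'
from h import *
for n,(p) in (('scene',(190,200)),('top',(330,120))):
    d=grab(n,n+'2.png'); globals()[n]=d
    print(n,'tip',proj(d,(625,-136,128)),'lip',proj(d,(630,-137,112)))
a=top['frame'][120:250,330:460]; b=scene['frame'][210:340,190:320]
cv2.imwrite('pics/crop2.png',np.hstack([cv2.resize(x,(400,400),interpolation=cv2.INTER_CUBIC) for x in (a,b)]))
print(ctrl.get_obs()['ee_pos'])
E
```

```text
scene tip [260.19676245 256.06466611] lip [260.91498589 261.7255307 ]
top tip [389.86194627 203.00085613] lip [389.34365515 202.48481286]
[ 625.58904102 -136.4865226   146.69029788]
```

View pics/crop2.png

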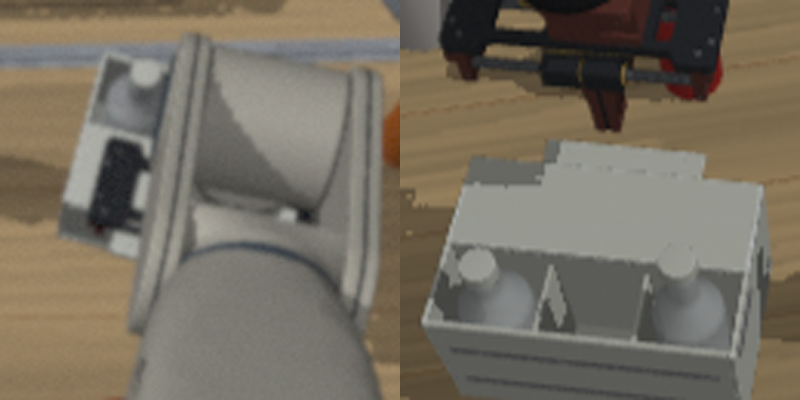

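The fingertips show at about scene (257,252), just robot-side of the middle of the lip. I'll shift slightly back and come down onto it.

>>> arm_command(
  series=[
    {"linear": [0.002, 0, 0.005], "turn": 0},
    {"linear": [0, 0, 0.005], "turn": 0},
    {"linear": [0, 0, 0.003], "turn": 0},
    {"linear": [0, 0, 0.002], "turn": 0},
    {"linear": [0, 0, 0], "turn": 0},
  ],
)

```text
t: 3.9
ee_pos: [626.8, -136.7, 130.6]
orientation: [-3.111, 0.439, 0.001]
ft_force: [0.4, -0.5, 1.3]
width: 0.3
grasp_force: 0.0
```

>>> arm_command(
  series=[
    {"linear": [0, 0, 0.002], "turn": 0},
    {"linear": [-0.003, 0, 0.002], "turn": 0},
    {"linear": [-0.005, 0, 0.002], "turn": 0},
    {"linear": [-0.008, 0, 0.003], "turn": 0},
    {"linear": [0, 0, 0], "turn": 0},
  ],
)

```text
t: 4.4
ee_pos: [609.8, -131.9, 121.2]
orientation: [-3.111, 0.439, 0.003]
ft_force: [-0.5, -0.3, -1.4]
width: 0.4
grasp_force: 0.0
```

```bash
python3 - <<'E'
from h import *
s=grab('scene','s3.png'); b=s['frame'][210:340,190:320]
cv2.imwrite('pics/crop3.png',cv2.resize(b,(500,500),interpolation=cv2.INTER_CUBIC))
E
```

```text
(no output)
```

View pics/crop3.png

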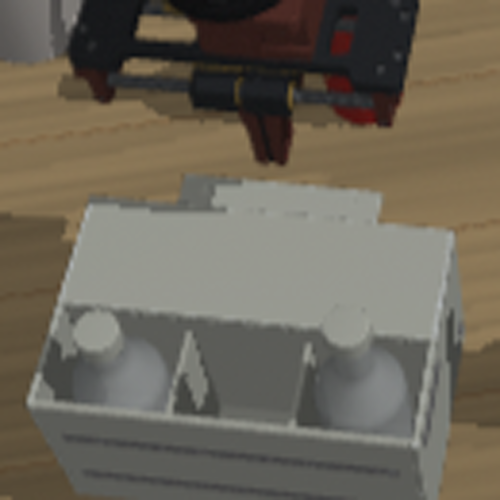

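The bin has not moved. The fingertips, at scene (261,252), are in front of the lip's edge with no contact force, so I'll check the offset.

```bash
python3 - <<'E'
from h import *
s=ctrl.get_image('scene'); o=ctrl.get_obs(); print(o['ee_pos'],o['ft_force'],o['t'])
for z in(97,102,107): print(onz(s,260.5,252.4,z))
for p in((228,190),(380,190),(232,212),(380,220)): print(onz(s,190+p[0]/3.846,210+p[1]/3.846,112))
E
```

```text
[ 611.3049453  -132.26104287  121.88207224] [-0.60130727 -0.24431769  1.31837549] 4.5
[ 594.62882216 -137.13271032   97.        ]
[ 597.96562469 -136.71222268  102.        ]
[ 601.30242721 -136.29173503  107.        ]
[ 619.12313862 -162.66711594  112.        ]
[634.95545015 -73.80775768 112.        ]
[ 634.79989895 -161.37995507  112.        ]
[655.50200774 -76.21482141 112.        ]
```

>>> arm_command(
  series=[
    {"linear": [0, 0, -0.015], "turn": 0},
    {"linear": [0, 0, -0.015], "turn": 0},
  ],
)

```text
t: 4.7
ee_pos: [611.8, -132.4, 153.0]
orientation: [3.111, -0.439, -0.0]
ft_force: [-0.1, 0.7, 0.4]
width: 0.7
grasp_force: 0.0
```

>>> arm_command(
  series=[
    {"linear": [0.01, 0, 0], "turn": 0},
    {"linear": [0.01, 0, 0.006], "turn": 0},
    {"linear": [0, 0, 0.006], "turn": 0},
    {"linear": [0, 0, 0.006], "turn": 0},
    {"linear": [0, 0, 0.004], "turn": 0},
    {"linear": [0, 0, 0.003], "turn": 0},
    {"linear": [0, 0, 0], "turn": 0},
  ],
)

```text
t: 5.4
ee_pos: [630.2, -137.7, 126.0]
orientation: [-3.111, 0.439, 0.002]
ft_force: [-0.8, -0.6, -0.1]
width: 0.7
grasp_force: 0.0
```

>>> arm_command(
  series=[
    {"linear": [0, 0, 0.002], "turn": 0},
    {"linear": [0, 0, 0.002], "turn": 0},
    {"linear": [0, 0, 0], "turn": 0},
  ],
)

```text
t: 5.7
ee_pos: [630.7, -137.9, 122.8]
orientation: [-3.111, 0.439, 0.0]
ft_force: [-0.3, 1.3, -0.3]
width: 0.4
grasp_force: 0.0
```

```bash
python3 - <<'E'
from h import *
s=grab('scene','s4.png'); b=s['frame'][230:290,220:300]
cv2.imwrite('pics/crop4.png',cv2.resize(b,(800,600),interpolation=cv2.INTER_CUBIC))
print(ctrl.get_obs()['ft_force'])
E
```

```text
[ 0.21105079 -0.87189713  0.31566071]
```

View pics/crop4.png

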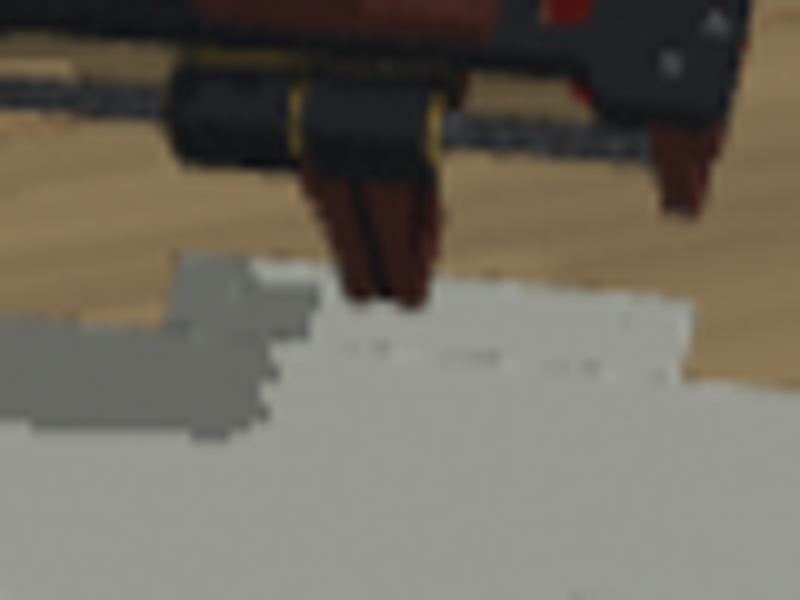

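The tip, at scene (258.5,260.3), is drawn over the front third of the lip without contact. I'll go 7 mm further back and then down.

>>> arm_command(
  series=[
    {"linear": [0.007, 0, 0], "turn": 0},
    {"linear": [0, 0, 0.002], "turn": 0},
    {"linear": [0, 0, 0.002], "turn": 0},
    {"linear": [0, 0, 0.002], "turn": 0},
    {"linear": [0, 0, 0], "turn": 0},
  ],
)

```text
t: 6.25
ee_pos: [637.2, -139.7, 116.4]
orientation: [-3.111, 0.439, 0.001]
ft_force: [0.5, -0.7, 0.3]
width: 0.4
grasp_force: 0.0
```

>>> arm_command(
  series=[
    {"linear": [0, 0, 0.002], "turn": 0},
    {"linear": [0, 0, 0.002], "turn": 0},
    {"linear": [0, 0, 0], "turn": 0},
  ],
)

```text
t: 6.55
ee_pos: [637.3, -139.8, 112.5]
orientation: [-3.111, 0.439, 0.001]
ft_force: [0.4, -0.3, 0.6]
width: 0.4
grasp_force: 0.0
```

```bash
python3 - <<'E'
from h import *
s=grab('scene','s5.png'); b=s['frame'][230:290,220:300]
cv2.imwrite('pics/crop5.png',cv2.resize(b,(800,600),interpolation=cv2.INTER_CUBIC))
o=ctrl.get_obs();print(o['ft_force'],o['ee_pos'],o['width'])
for z in(100,112,118,124):print(onz(s,258.5,260.3,z))
E
```

```text
[ 0.51715709 -0.15107411 -0.16537653] [ 637.40088848 -139.77244653  112.68172428] 0.7238263373447785
[ 617.49751523 -143.20662689  100.        ]
[ 625.22689923 -142.11288863  112.        ]
[ 629.09159123 -141.5660195   118.        ]
[ 632.95628323 -141.01915037  124.        ]
```

View pics/crop5.png

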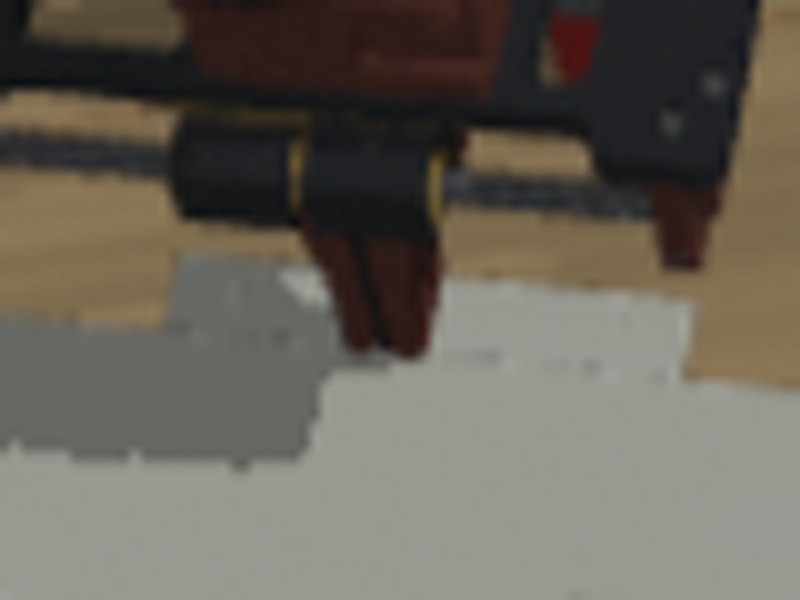

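The visible tip, at scene (258.7,265.5), sits at about TCP height. So the closed fingertips end roughly 19 mm higher than I assumed, and they are just above the lip now. I'll centre them and press.

>>> arm_command(
  series=[
    {"linear": [-0.005, 0, 0], "turn": 0},
    {"linear": [0, 0, 0.002], "turn": 0},
    {"linear": [0, 0, 0.002], "turn": 0},
    {"linear": [0, 0, 0], "turn": 0},
  ],
)

```text
t: 7.0
ee_pos: [632.5, -138.4, 108.6]
orientation: [-3.111, 0.439, 0.001]
ft_force: [0.2, 0.1, 0.3]
width: 0.1
grasp_force: 0.0
```

>>> arm_command(
  series=[
    {"linear": [0, 0, 0.002], "turn": 0},
    {"linear": [0, 0, 0.002], "turn": 0},
    {"linear": [0, 0, 0], "turn": 0},
  ],
)

```text
t: 7.3
ee_pos: [632.2, -138.3, 104.4]
orientation: [-3.111, 0.439, 0.002]
ft_force: [-1.8, 1.4, 0.3]
width: 0.7
grasp_force: 0.7
```

```bash
python3 - <<'E'
from h import *
s=grab('scene','s6.png'); o=ctrl.get_obs();print(o['ft_force'],o['ee_pos'],o['t'])
for f in('scene1','s4','s5','s6'):
    I=cv2.imread(f'pics/{f}.png').astype(int)
    m=(I[:,:,2]-I[:,:,1]>18)&(I[:,:,2]<110)&(I[:,:,1]<60)
    m[:, :250]=0; m[:,264:]=0; m[:245]=0; m[285:]=0
    ys,xs=np.nonzero(m); print(f, (ys.max(), xs[ys==ys.max()]) if len(ys) else None)
    for c in (275,284): print('  col',c,[int(v) for v in I[252:276,c].mean(1)])
for z in (85.5,104.5,112): print(z,proj(s,(632.3,-138.3,z)))
E
```

```text
[-1.32031983  1.69866048 -1.16989657] [ 632.28205186 -138.31766466  104.42361985] 7.35
scene1 None
  col 275 [98, 98, 99, 105, 104, 100, 110, 136, 144, 145, 145, 145, 145, 146, 141, 142, 145, 145, 145, 145, 144, 146, 145, 145]
  col 284 [98, 100, 99, 97, 99, 100, 103, 124, 141, 145, 145, 145, 145, 145, 145, 144, 144, 145, 145, 145, 145, 145, 145, 145]
s4 (np.int64(259), array([256, 260]))
  col 275 [101, 101, 103, 107, 106, 103, 114, 140, 149, 149, 149, 150, 149, 150, 145, 147, 149, 150, 149, 149, 149, 149, 149, 150]
  col 284 [101, 102, 102, 100, 101, 103, 106, 128, 146, 149, 149, 150, 149, 149, 150, 148, 149, 149, 150, 149, 150, 149, 149, 149]
s5 (np.int64(264), array([259, 260, 261, 262]))
  col 275 [95, 101, 103, 107, 107, 104, 114, 140, 150, 149, 150, 150, 150, 150, 145, 147, 149, 150, 150, 150, 150, 149, 150, 150]
  col 284 [87, 103, 102, 100, 101, 104, 106, 129, 146, 149, 150, 150, 150, 150, 150, 149, 149, 150, 150, 150, 150, 150, 150, 150]
s6 (np.int64(264), array([261]))
  col 275 [96, 100, 103, 107, 106, 103, 114, 140, 150, 149, 149, 150, 150, 150, 145, 147, 149, 150, 150, 150, 150, 149, 149, 150]
  col 284 [87, 103, 102, 101, 101, 103, 105, 128, 146, 149, 149, 150, 150, 150, 150, 148, 149, 150, 150, 150, 149, 150, 150, 150]
85.5 [262.01166216 268.63762913]
104.5 [260.88148382 264.37929119]
112 [260.42599959 262.66309674]
```

>>> arm_command(
  series=[
    {"linear": [-0.004, 0, 0], "turn": 0},
    {"linear": [0, 0, 0.003], "turn": 0},
    {"linear": [0, 0, 0.003], "turn": 0},
    {"linear": [0, 0, 0], "turn": 0},
  ],
)

```text
t: 7.75
ee_pos: [628.7, -137.3, 98.4]
orientation: [-3.111, 0.439, 0.001]
ft_force: [0.0, 0.4, 0.6]
width: 0.5
grasp_force: 0.0
```

```bash
python3 - <<'E'
from h import *
s=grab('scene','s7.png'); o=ctrl.get_obs();print(o['ft_force'],o['ee_pos'],o['t'],proj(s,o['ee_pos']))
for f in('s4','s5','s6','s7'):
    I=cv2.imread(f'pics/{f}.png'); print(f)
    for c in (255,257,260,261): print('  col',c,[int(v) for v in I[254:272,c,1]])
E
```

```text
[-0.8920636   0.35707157  0.56757685] [ 628.83117991 -137.32425297   98.58170945] 7.8 [261.53666612 264.37929061]
s4
  col 255 [26, 29, 28, 28, 26, 35, 105, 144, 153, 153, 146, 149, 153, 153, 153, 153, 153, 153]
  col 257 [22, 20, 21, 20, 24, 47, 128, 151, 153, 153, 143, 147, 153, 153, 153, 153, 153, 153]
  col 260 [28, 27, 27, 27, 27, 28, 57, 131, 153, 153, 153, 158, 156, 153, 153, 153, 153, 153]
  col 261 [20, 24, 27, 29, 28, 28, 51, 130, 153, 153, 153, 158, 155, 153, 153, 153, 153, 153]
s5
  col 255 [19, 20, 24, 24, 27, 28, 26, 27, 26, 27, 32, 74, 98, 139, 153, 153, 153, 154]
  col 257 [26, 27, 27, 26, 24, 21, 19, 21, 22, 22, 48, 90, 104, 139, 153, 153, 153, 153]
  col 260 [26, 28, 27, 27, 27, 26, 26, 29, 27, 27, 26, 45, 130, 153, 154, 154, 153, 153]
  col 261 [22, 22, 21, 22, 22, 22, 24, 25, 26, 27, 27, 50, 130, 154, 153, 154, 153, 153]
s6
  col 255 [27, 27, 28, 28, 28, 27, 32, 33, 40, 52, 73, 97, 104, 104, 104, 104, 104, 104]
  col 257 [21, 22, 20, 20, 21, 22, 25, 26, 27, 28, 33, 125, 150, 150, 152, 153, 153, 153]
  col 260 [25, 27, 27, 28, 27, 27, 27, 26, 28, 28, 29, 134, 156, 153, 153, 153, 153, 153]
  col 261 [26, 27, 28, 28, 26, 27, 28, 28, 27, 28, 27, 134, 156, 153, 153, 153, 153, 153]
s7
  col 255 [28, 26, 29, 27, 31, 36, 42, 62, 71, 94, 100, 102, 104, 104, 104, 104, 104, 104]
  col 257 [21, 20, 21, 23, 27, 26, 26, 28, 28, 27, 35, 89, 105, 104, 104, 104, 136, 123]
  col 260 [25, 28, 28, 28, 26, 27, 27, 28, 24, 24, 36, 135, 156, 153, 151, 152, 153, 153]
  col 261 [26, 28, 27, 28, 28, 27, 27, 27, 25, 27, 28, 134, 156, 153, 153, 153, 153, 153]
```

```bash
python3 - <<'E'
from h import *
t=grab('top','t7.png')
b=cv2.imread('pics/s7.png')[225:285,215:295]
a=t['frame'][170:230,340:420]
cv2.imwrite('pics/crop7.png',np.hstack([cv2.resize(x,(400,300),interpolation=cv2.INTER_CUBIC) for x in(a,b)]))
E
```

```text
(no output)
```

View pics/crop7.png

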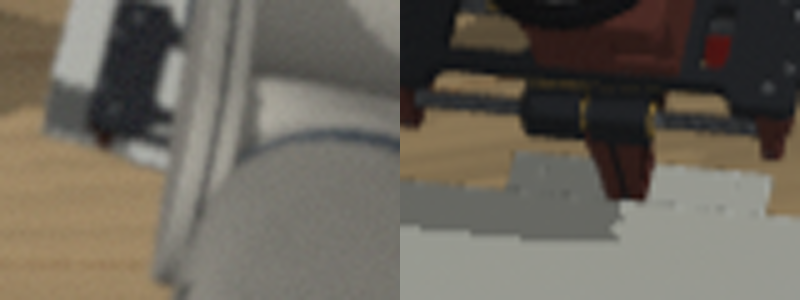

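>>> arm_command(
  series=[
    {"linear": [0, 0, 0.003], "turn": 0},
    {"linear": [0, 0, 0.003], "turn": 0},
    {"linear": [0, 0, 0], "turn": 0},
  ],
)

```text
t: 8.15
ee_pos: [629.5, -137.5, 95.4]
orientation: [3.111, -0.439, 0.002]
ft_force: [-6.9, 1.4, 19.9]
width: 0.3
grasp_force: 9.9
```

```bash
python3 - <<'E'
from h import *
s=grab('scene','s8.png'); o=ctrl.get_obs();print(o['ft_force'],o['moment'],o['joint_torque'],o['ee_pos'],o['t'])
for f in('scene1','s4','s7','s8'):
    I=cv2.imread(f'pics/{f}.png').astype(int); print(f)
    for c in (245,268,275,280): print('  col',c,[int(v) for v in I[254:272,c,1]])
E
```

```text
[-6.92222307  1.24394107 18.97092598] [ 0.32285511  1.18229551 -0.02365024] [-2.72701378e-02 -4.84726667e+01 -2.14320964e+01  2.89012684e-02
 -2.14818187e+00 -3.20906292e-05] [ 629.46436128 -137.48969555   95.44070344] 8.2
scene1
  col 245 [107, 111, 139, 149, 148, 149, 149, 149, 148, 142, 145, 148, 149, 149, 148, 149, 148, 149]
  col 268 [102, 109, 114, 107, 135, 149, 149, 149, 149, 148, 149, 136, 142, 149, 148, 149, 149, 148]
  col 275 [103, 109, 107, 104, 114, 140, 148, 148, 149, 148, 149, 149, 144, 146, 149, 149, 149, 149]
  col 280 [104, 102, 101, 103, 105, 137, 149, 148, 148, 148, 149, 149, 148, 152, 151, 148, 149, 148]
s4
  col 245 [110, 113, 140, 124, 103, 104, 103, 103, 104, 99, 101, 104, 104, 104, 104, 104, 104, 105]
  col 268 [105, 112, 118, 110, 140, 154, 153, 153, 153, 153, 153, 140, 146, 153, 153, 153, 153, 153]
  col 275 [107, 111, 110, 107, 118, 144, 153, 153, 153, 153, 153, 153, 148, 150, 153, 153, 153, 153]
  col 280 [106, 105, 104, 107, 108, 141, 154, 153, 153, 153, 153, 153, 152, 157, 155, 153, 153, 153]
s7
  col 245 [110, 101, 103, 105, 104, 104, 104, 104, 104, 99, 101, 104, 104, 104, 104, 104, 104, 104]
  col 268 [105, 112, 117, 110, 140, 154, 153, 153, 153, 153, 153, 141, 146, 153, 153, 152, 153, 153]
  col 275 [107, 112, 111, 107, 118, 144, 153, 153, 153, 153, 153, 153, 149, 150, 153, 153, 154, 153]
  col 280 [106, 105, 105, 107, 108, 141, 154, 153, 153, 153, 153, 153, 152, 157, 156, 153, 153, 153]
s8
  col 245 [99, 101, 103, 105, 104, 104, 105, 104, 104, 99, 102, 104, 104, 103, 104, 104, 104, 104]
  col 268 [105, 112, 117, 110, 140, 154, 153, 153, 153, 153, 153, 141, 146, 153, 153, 153, 153, 153]
  col 275 [107, 111, 111, 107, 124, 146, 153, 153, 153, 153, 154, 153, 148, 150, 153, 153, 153, 153]
  col 280 [106, 105, 104, 106, 109, 145, 156, 153, 153, 153, 153, 153, 152, 157, 156, 153, 153, 153]
```

Contact at last: 20 N up and 7 N towards the robot, which is what friction would give as the lip tries to swing forwards. I'll follow the lip's arc now.

>>> arm_command(
  series=[
    {"linear": [-0.003, 0, 0.0], "turn": 0},
    {"linear": [-0.004, 0, 0.001], "turn": 0},
    {"linear": [-0.004, 0, 0.0015], "turn": 0},
    {"linear": [0, 0, 0], "turn": 0},
  ],
)

```text
t: 8.6
ee_pos: [618.4, -134.2, 91.7]
orientation: [-3.111, 0.439, -0.001]
ft_force: [-3.8, 1.1, 11.7]
width: 0.5
grasp_force: 5.8
```

```bash
python3 - <<'E'
from h import *
s=grab('scene','s9.png'); o=ctrl.get_obs();print(o['ft_force'],o['moment'],o['ee_pos'],o['t'])
for f in('s7','s9'):
    I=cv2.imread(f'pics/{f}.png').astype(int); print(f)
    for c in (245,260,268,275,280): print('  col',c,[int(v) for v in I[246:272,c,1]])
E
```

```text
[-3.60479639  1.3406656  11.77915962] [ 0.25439728  0.65560449 -0.00200633] [ 618.54297454 -134.27030975   91.74924727] 8.65
s7
  col 245 [33, 33, 28, 23, 23, 22, 55, 97, 110, 101, 103, 105, 104, 104, 104, 104, 104, 99, 101, 104, 104, 104, 104, 104, 104, 104]
  col 260 [33, 35, 33, 29, 23, 21, 23, 23, 25, 28, 28, 28, 26, 27, 27, 28, 24, 24, 36, 135, 156, 153, 151, 152, 153, 153]
  col 268 [88, 65, 46, 44, 53, 95, 107, 105, 105, 112, 117, 110, 140, 154, 153, 153, 153, 153, 153, 141, 146, 153, 153, 152, 153, 153]
  col 275 [112, 82, 52, 48, 42, 71, 97, 105, 107, 112, 111, 107, 118, 144, 153, 153, 153, 153, 153, 153, 149, 150, 153, 153, 154, 153]
  col 280 [70, 79, 63, 45, 47, 53, 91, 105, 106, 105, 105, 107, 108, 141, 154, 153, 153, 153, 153, 153, 152, 157, 156, 153, 153, 153]
s9
  col 245 [23, 24, 22, 41, 99, 114, 95, 97, 103, 100, 101, 101, 100, 101, 101, 100, 99, 98, 102, 104, 104, 104, 105, 138, 153, 153]
  col 260 [30, 24, 24, 23, 23, 25, 26, 27, 25, 22, 21, 20, 20, 21, 24, 26, 54, 128, 157, 131, 107, 104, 104, 138, 153, 153]
  col 268 [64, 59, 92, 104, 107, 108, 107, 104, 104, 146, 154, 149, 149, 149, 149, 150, 149, 150, 150, 144, 148, 153, 153, 153, 153, 153]
  col 275 [51, 53, 63, 96, 108, 107, 105, 105, 106, 114, 141, 150, 149, 150, 149, 150, 150, 150, 149, 154, 150, 150, 154, 153, 153, 153]
  col 280 [45, 48, 47, 92, 108, 106, 105, 105, 106, 105, 129, 146, 149, 148, 149, 150, 150, 150, 150, 149, 160, 162, 155, 153, 153, 153]
```

The lip's edge moved 3 px towards the robot, so the bin is tipping. I'll continue on the arc.

>>> arm_command(
  series=[
    {"linear": [-0.005, 0, 0.002], "turn": 0},
    {"linear": [-0.004, 0, 0.002], "turn": 0},
    {"linear": [-0.004, 0, 0.002], "turn": 0},
    {"linear": [-0.004, 0, 0.0025], "turn": 0},
    {"linear": [-0.0035, 0, 0.0025], "turn": 0},
    {"linear": [-0.0035, 0, 0.003], "turn": 0},
    {"linear": [-0.003, 0, 0.003], "turn": 0},
  ],
)

```text
t: 9.35
ee_pos: [590.4, -126.0, 73.6]
orientation: [-3.11, 0.439, 0.006]
ft_force: [-8.3, 3.7, 9.8]
width: 0.2
grasp_force: 6.3
```

>>> arm_command(
  series=[
    {"linear": [-0.003, 0, 0.003], "turn": 0},
    {"linear": [-0.003, 0, 0.003], "turn": 0},
    {"linear": [-0.003, 0, 0.0035], "turn": 0},
    {"linear": [-0.0025, 0, 0.0035], "turn": 0},
    {"linear": [-0.0025, 0, 0.0035], "turn": 0},
    {"linear": [-0.002, 0, 0.0035], "turn": 0},
    {"linear": [0, 0, 0], "turn": 0},
  ],
)

```text
t: 10.05
ee_pos: [574.1, -121.4, 52.2]
orientation: [-3.11, 0.439, 0.009]
ft_force: [-6.1, 2.8, 2.9]
width: 0.2
grasp_force: 3.2
```

>>> arm_command(
  series=[
    {"linear": [-0.003, 0, 0.004], "turn": 0},
    {"linear": [-0.003, 0, 0.003], "turn": 0},
    {"linear": [-0.006, 0, 0], "turn": 0},
    {"linear": [-0.006, 0, -0.002], "turn": 0},
    {"linear": [0, 0, -0.01], "turn": 0},
    {"linear": [0, 0, -0.02], "turn": 0},
    {"linear": [0, 0, -0.03], "turn": 0},
    {"linear": [0, 0, -0.04], "turn": 0},
    {"linear": [0, 0, -0.03], "turn": 0},
    {"linear": [0, 0, -0.03], "turn": 0},
  ],
)

```text
t: 11.05
ee_pos: [560.2, -117.6, 211.2]
orientation: [3.111, -0.439, 0.004]
ft_force: [0.3, -0.3, -0.2]
width: 0.5
grasp_force: 0.0
```

>>> arm_command(
  series=[
    {"linear": [0, 0.04, -0.02], "turn": 0},
    {"linear": [0, 0.04, 0], "turn": 0},
    {"linear": [0, 0.04, 0], "turn": 0},
    {"linear": [0, 0.04, 0], "turn": 0},
    {"linear": [0, 0.04, 0], "turn": 0},
  ],
)

```text
t: 11.55
ee_pos: [504.1, -311.3, 229.9]
orientation: [3.11, -0.438, 0.003]
ft_force: [0.3, -0.4, 0.4]
width: 0.5
grasp_force: 0.0
```

```bash
python3 - <<'E'
from h import *
s=grab('scene','s10.png');t=grab('top','t10.png'); o=ctrl.get_obs();print(o['ft_force'],o['ee_pos'],o['t'])
cv2.imwrite('pics/crop10.png',np.hstack([cv2.resize(x,(400,400),interpolation=cv2.INTER_CUBIC) for x in(t['frame'][140:240,340:440],s['frame'][210:310,200:300])]))
E
```

```text
[-0.07169317  1.24768962  0.17312366] [ 503.51936205 -313.787806    229.72335174] 11.65
```

View pics/crop10.png

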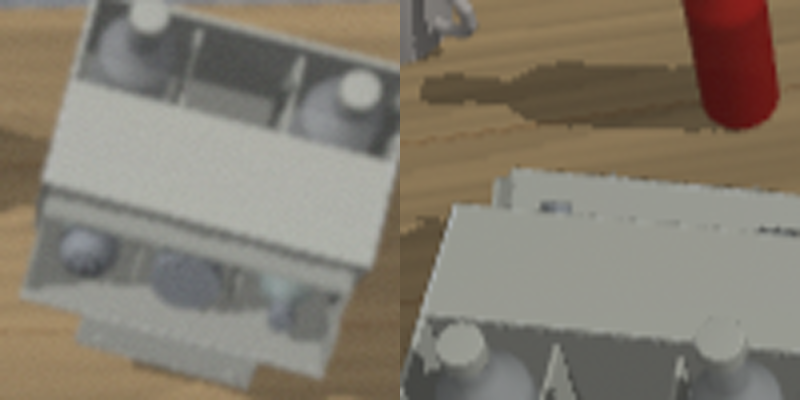

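The bin is fully out. In the top view the domed salt is on the left at about (362,203), the flat jar is in the middle at (387,209), and the narrow bottle is on the right at (411,215). Contact and pictures disagree with the nominal fingertip height, so I'll check the gripper against the projected TCP.

```bash
python3 - <<'E'
from h import *
from scipy.spatial.transform import Rotation as Ro
s=ctrl.get_image('scene'); o=ctrl.get_obs(); out=[]
for f,p,rv in(('scene1',(172.5,-600.4,205.6),(-3.1096,-.4379,0)),('s10',o['ee_pos'],o['orientation'])):
    I=cv2.imread(f'pics/{f}.png'); R=Ro.from_rotvec(rv).as_matrix(); c=proj(s,p)
    x0=int(max(0,c[0]-60));y0=int(max(0,c[1]-70)); J=cv2.resize(I[y0:y0+100,x0:x0+100],(400,400),interpolation=cv2.INTER_CUBIC)
    w=44 if f=='scene1' else 0
    for k,col in((0,(0,255,0)),(19,(255,255,0)),(-61,(255,0,255))):
        for y in {w,-w}:
            q=proj(s,np.array(p)+R@np.array([0,y,k])); print(f,k,y,q.round(1)); cv2.circle(J,tuple(int(v) for v in (q-[x0,y0])*4),3,col,-1)
    out.append(J)
cv2.imwrite('pics/crop11.png',np.hstack(out))
t=ctrl.get_image('top')
for z in(60,70,80): print(z,[onz(t,u,v,z)[:2].round(1).tolist() for u,v in((362,202.5),(362,205))])
E
```

```text
scene1 0 -44 [ 79.5 115.4]
scene1 0 44 [ 44.  125.8]
scene1 19 -44 [ 82.9 121.1]
scene1 19 44 [ 47.9 131.4]
scene1 -61 -44 [68.1 96.2]
scene1 -61 44 [ 30.9 106.6]
s10 0 0 [168.8 197. ]
s10 19 0 [171.4 202.5]
s10 -61 0 [159.9 178.1]
60 [[643.2, -71.5], [636.4, -71.3]]
70 [[640.9, -70.6], [634.1, -70.4]]
80 [[638.6, -69.8], [631.9, -69.6]]
```

View pics/crop11.png

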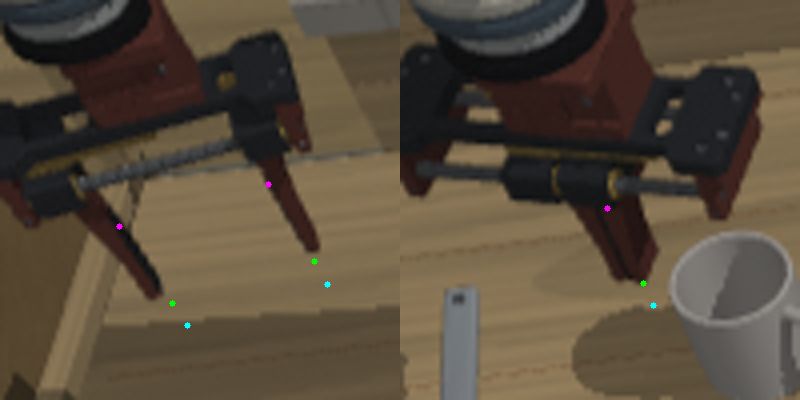

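The gripper really sits about 30 mm higher than the reading says, by the two pictures and the lip contact, so the actual tip is at about the TCP reading + 12 mm. The salt cap is at about (632,-69,69), so I'll aim for a reading z of about 79.

>>> arm_command(
  series=[
    {"linear": [0.0078, -0.039, 0], "turn": 0},
    {"linear": [0.0078, -0.039, 0], "turn": 0},
    {"linear": [0.0078, -0.039, 0], "turn": 0},
    {"linear": [0.0078, -0.039, 0], "turn": 0},
    {"linear": [0.0078, -0.039, 0], "turn": 0},
    {"linear": [0.0078, -0.039, 0], "turn": 0},
    {"linear": [0.0078, -0.039, 0], "turn": 0},
    {"linear": [0, 0, 0.03], "turn": 0},
    {"linear": [0, 0, 0.03], "turn": 0},
    {"linear": [0, 0, 0.03], "turn": 0},
  ],
)

```text
t: 12.75
ee_pos: [632.7, -59.9, 138.2]
orientation: [-3.111, 0.434, -0.002]
ft_force: [0.2, -0.0, -0.1]
width: 0.1
grasp_force: 0.0
```

>>> arm_command(
  series=[
    {"linear": [0, 0, 0.02], "turn": 0},
    {"linear": [0, 0, 0], "turn": 0},
  ],
)

```text
t: 12.95
ee_pos: [630.1, -60.4, 115.8]
orientation: [-3.111, 0.436, 0.009]
ft_force: [-0.3, -0.0, -0.6]
width: 0.8
grasp_force: 0.0
```

```bash
python3 - <<'E'
from h import *
s=grab('scene','s12.png');t=grab('top','t12.png'); o=ctrl.get_obs();p=o['ee_pos'];print(o['ft_force'],p,o['t'])
I=s['frame'].astype(int); q=proj(s,p+[0,0,12]); print('tip+12',q,'+10x',proj(s,p+[10,-3,12]),'salt',proj(s,(632,-69,69)),proj(t,(632,-69,69)))
m=(I[:,:,2]-I[:,:,1]>12)&(I[:,:,2]<110)&(I[:,:,1]<60); u,v=q.astype(int)
for r in range(v-10,v+10): 
    xs=np.nonzero(m[r,u-12:u+12])[0]; print(r,(xs.min()+u-12,xs.max()+u-12) if len(xs) else None)
T=cv2.imread('pics/t10.png'); h=cv2.cvtColor(T,cv2.COLOR_BGR2GRAY)[194:214,350:374]; print(h)
E
```

```text
[ 0.19886935 -0.31729359  0.82097305] [632.55007533 -61.24355452 118.97460398] 13.05
tip+12 [293.49113815 253.21653588] +10x [292.70556623 257.12652462] salt [292.27974746 267.67392022] [361.45154636 205.88625176]
243 (np.int64(288), np.int64(288))
244 (np.int64(287), np.int64(290))
245 (np.int64(287), np.int64(298))
246 (np.int64(288), np.int64(298))
247 (np.int64(288), np.int64(298))
248 (np.int64(288), np.int64(298))
249 (np.int64(289), np.int64(298))
250 (np.int64(289), np.int64(298))
251 (np.int64(289), np.int64(297))
252 (np.int64(289), np.int64(297))
253 (np.int64(289), np.int64(297))
254 (np.int64(290), np.int64(297))
255 (np.int64(290), np.int64(297))
256 (np.int64(291), np.int64(296))
257 None
258 None
259 None
260 None
261 None
262 None
[[114 118 124 127 129 130 137 142 144 147 146 149 152 151 150 150 151 151
  149 147 149 146 142 137]
 [115 112 112 113 116 120 128 131 132 130 134 140 145 145 146 150 148 150
  150 152 149 151 149 148]
 [119 110 109 109 109 111 118 119 116 117 119 123 124 131 136 138 141 145
  149 150 153 149 150 151]
 [121 111 109 113 107 107 106 109 120 1
[... 978 characters left out ...]
09 110 106 107 107  96  87  87  90  80  76  82  81  71  77  86  96
  101 108 109 110 112 122]
 [108 110 110 109 110 106 104  97  92  88  77  75  78  73  76  86  99 106
  108 112 110 111 114 124]
 [111 110 112 108 113 111 109 106 105 101  98  96  97  94  99 106 111 114
  111 106 108 108 114 120]
 [111 115 114 116 116 116 114 113 114 119 126 128 130 129 126 120 129 127
  118 115 115 113 117 122]
 [120 130 132 132 135 134 133 134 132 138 143 146 147 146 142 139 145 141
  134 131 132 130 132 134]
 [140 143 146 146 147 146 146 147 149 146 149 151 151 152 150 149 150 151
  149 148 146 147 149 147]
 [148 153 152 150 151 152 151 151 151 153 150 151 150 152 152 153 150 154
  153 151 151 153 152 154]]
```

The visible tip ends at row 257, as predicted with the +12 mm offset. I'll lower it to about 25 mm over the cap, slightly to its front.

>>> arm_command(
  series=[
    {"linear": [-0.003, 0.006, 0], "turn": 0},
    {"linear": [0, 0, 0.01], "turn": 0},
    {"linear": [0, 0, 0.01], "turn": 0},
    {"linear": [0, 0, 0.007], "turn": 0},
    {"linear": [0, 0, 0.005], "turn": 0},
    {"linear": [0, 0, 0.005], "turn": 0},
    {"linear": [0, 0, 0], "turn": 0},
    {"linear": [0, 0, 0], "turn": 0},
  ],
)

```text
t: 13.85
ee_pos: [627.9, -67.3, 81.3]
orientation: [-3.111, 0.439, 0.0]
ft_force: [0.1, 0.1, 0.2]
width: 0.3
grasp_force: 0.0
```

```bash
python3 - <<'E'
from h import *
s=grab('scene','s13.png'); o=ctrl.get_obs();p=o['ee_pos'];print(o['ft_force'],p,o['t'])
I=s['frame'].astype(int); q=proj(s,p+[10,-3,12]); print('tip',q)
u,v=q.astype(int)
for c in range(u-5,u+6,2): print(c,I[v-8:v+12,c,1].tolist())
E
```

```text
[ 0.76746947 -0.85244193 -0.34811417] [628.04608698 -67.32373366  81.50333409] 13.9
tip [291.16220876 264.53126187]
286 [64, 91, 143, 156, 153, 153, 153, 153, 153, 153, 153, 133, 142, 153, 153, 152, 152, 153, 152, 152]
288 [27, 28, 27, 28, 31, 37, 40, 52, 131, 153, 153, 138, 145, 152, 152, 153, 152, 153, 152, 153]
290 [20, 20, 21, 23, 24, 25, 25, 28, 126, 152, 134, 91, 136, 155, 153, 153, 152, 152, 152, 153]
292 [27, 27, 27, 27, 25, 27, 26, 40, 129, 154, 153, 119, 141, 155, 152, 153, 152, 152, 153, 152]
294 [27, 27, 26, 27, 27, 27, 28, 26, 77, 136, 136, 90, 120, 149, 153, 152, 153, 152, 152, 152]
296 [34, 46, 59, 105, 119, 139, 148, 149, 150, 153, 154, 119, 97, 137, 152, 152, 153, 152, 152, 153]
```

No contact, and the tip is where I predicted it. I'll hold for 2.5 s and then withdraw.

>>> arm_command(
  series=[
    {"linear": [0, 0, 0], "turn": 0},
    {"linear": [0, 0, 0], "turn": 0},
    {"linear": [0, 0, 0], "turn": 0},
    {"linear": [0, 0, 0], "turn": 0},
    {"linear": [0, 0, 0], "turn": 0},
    {"linear": [0, 0, 0], "turn": 0},
    {"linear": [0, 0, 0], "turn": 0},
    {"linear": [0, 0, 0], "turn": 0},
    {"linear": [0, 0, 0], "turn": 0},
    {"linear": [0, 0, 0], "turn": 0},
  ],
)

```text
t: 14.9
ee_pos: [627.8, -67.3, 81.4]
orientation: [-3.111, 0.439, 0.0]
ft_force: [0.2, -0.6, -0.4]
width: 0.0
grasp_force: 0.0
```

>>> arm_command(
  series=[
    {"linear": [0, 0, 0], "turn": 0},
    {"linear": [0, 0, 0], "turn": 0},
    {"linear": [0, 0, 0], "turn": 0},
    {"linear": [0, 0, 0], "turn": 0},
    {"linear": [0, 0, 0], "turn": 0},
    {"linear": [0, 0, 0], "turn": 0},
    {"linear": [0, 0, 0], "turn": 0},
    {"linear": [0, 0, 0], "turn": 0},
    {"linear": [0, 0, 0], "turn": 0},
    {"linear": [0, 0, 0], "turn": 0},
  ],
)

```text
t: 15.9
ee_pos: [627.8, -67.3, 81.4]
orientation: [-3.111, 0.439, -0.0]
ft_force: [0.4, -0.3, -0.1]
width: 0.5
grasp_force: 0.0
```

>>> arm_command(
  series=[
    {"linear": [0, 0, 0], "turn": 0},
    {"linear": [0, 0, 0], "turn": 0},
    {"linear": [0, 0, 0], "turn": 0},
    {"linear": [0, 0, -0.02], "turn": 0},
    {"linear": [0, 0, -0.03], "turn": 0},
    {"linear": [0, 0, -0.04], "turn": 0},
    {"linear": [0, 0, -0.04], "turn": 0},
    {"linear": [0, 0, -0.03], "turn": 0},
    {"linear": [0, 0.02, -0.02], "turn": 0},
    {"linear": [0, 0.04, 0], "turn": 0},
  ],
)

```text
t: 16.9
ee_pos: [613.6, -124.1, 265.4]
orientation: [-3.111, 0.433, -0.011]
ft_force: [0.4, -0.8, -0.2]
width: 0.6
grasp_force: 0.0
```

>>> arm_command(
  series=[
    {"linear": [0, 0.04, 0], "turn": 0},
    {"linear": [0, 0.04, 0], "turn": 0},
    {"linear": [0, 0.04, 0], "turn": 0},
    {"linear": [0, 0.04, 0], "turn": 0},
    {"linear": [-0.01, 0.04, 0], "turn": 0},
    {"linear": [-0.02, 0.03, 0], "turn": 0},
    {"linear": [-0.02, 0.03, 0], "turn": 0},
    {"linear": [-0.02, 0.02, 0], "turn": 0},
    {"linear": [0, 0, 0], "turn": 0},
    {"linear": [0, 0, 0], "turn": 0},
  ],
)

```text
t: 17.9
ee_pos: [466.4, -374.9, 261.5]
orientation: [-3.11, 0.441, -0.001]
ft_force: [0.2, 0.1, 0.3]
width: 0.4
grasp_force: 0.0
```

```bash
python3 - <<'E'
from h import *
t=grab('top','t14.png'); o=ctrl.get_obs();print(o['ft_force'],o['ee_pos'],o['qvel'].round(3) if hasattr(o['qvel'],'round') else o['qvel'],o['t'])
a=cv2.imread('pics/t10.png')[130:240,340:450].astype(int);b=t['frame'][130:240,340:450].astype(int)
d=np.abs(a-b).max(2); print('changed px',(d>30).sum(),np.argwhere(d>30)[:8].tolist())
E
```

```text
[ 0.0633435  -0.14980365 -0.37304642] [ 467.00864373 -374.54085764  261.56457469] [ 0.018  0.005 -0.006 -0.002 -0.001 -0.002] 17.95
changed px 0 []
```

The bin is out, the containers haven't moved, and the hand is well away.

```bash
python3 -c "
from workcell import ctrl; print(ctrl.close_job())"
```

```text
the job is handed in; nothing more can be done
None
```

The bin is tipped fully out and stays out, the fingertips held about 2.5 cm over the salt cap for just over two seconds without touching it, and the hand is drawn well back; the job was handed in at 18 s.

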